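Load the right spacer into the sanding stand

TASK

Of the three aluminium spacers on the bench, pick the one whose length fills the bay of the sloped sanding stand. Lay it down flat in the bay without dropping it and let go, then turn the red turnbutton fully over its upper end to secure it. Leave the other two spacers and everything else where they lie.

Things in the scene. Friction and masses are not known exactly. Their poses are not given: they have to be found in the camera images.
- stand: Dark steel foot of the sanding stand, 190 x 120 x 12 mm, fixed; stands elsewhere and turned otherwise each time. Origin at the centre of its underside on the bench. Two legs carry a blue sloped bed plate (197 x 100 x 12 mm), 140 mm high at its far end.
- bed: Blue sloped bed. Origin on its upper face at the bay's centre. x points up the slope (30 deg, high end away and to the left); z is the outward normal, 30 deg from vertical, leaning towards the robot and its right. Bay: 128 mm long (x -64 to 64) and 44 mm wide between four corner guides (10 mm high, 8 mm thick, at |x| 33 to 59 mm); its sides are open to fingers at |x| under 33 mm.
- bay_low (a point): Middle of the bay's lower end, on the bed face at bed x = -64 mm: inner face of a steel cheek 16 mm thick, 60 mm wide and 18 mm high above the bed. Axes as the bed's.
- bay_high (a point): Middle of the bay's upper end, on the bed face at bed x = +64 mm: inner face of a steel block 34 mm thick, 48 mm wide and 26 mm high above the bed; it carries the turnbutton. Axes as the bed's.
- button_arm (a joint): Angle (rad) of the red turnbutton about the bed's normal; pivot at bed x = 81, y = 0 mm. 0: arm along bed -y, clear of the bay; 1.57: arm down the slope (bed -x), over the bay's upper end; stop at 1.6. Stays where left, friction 0.06 N m. Arm 33 to 39 mm above the bed face, 20 mm wide, 57 mm long from the pivot.
- button_knob (a point): Centre of the top of the turnbutton's black round knob, 46 mm from the pivot: 18 mm in diameter, 25 mm tall, standing 39 to 64 mm above the bed face along the bed's normal. It may be pinched or pushed. The point's axes turn with the arm.
- spacer_a: Bare aluminium spacer, a rectangular bar 95 mm long (x), 36 mm wide (y), 30 mm high (z), about 0.25 kg, with dark bores in its ends; lies flat on the bench, long axis within about 25 degrees of straight ahead. Origin at the centre of its underside.
- spacer_b: Bare aluminium spacer, a rectangular bar 120 mm long (x), 36 mm wide (y), 30 mm high (z), about 0.25 kg, with dark bores in its ends; lies flat on the bench, long axis within about 25 degrees of straight ahead. Origin at the centre of its underside.
- spacer_c: Bare aluminium spacer, a rectangular bar 145 mm long (x), 36 mm wide (y), 30 mm high (z), about 0.25 kg, with dark bores in its ends; lies flat on the bench, long axis within about 25 degrees of straight ahead. Origin at the centre of its underside.
- grip_block: Bystander: hand sanding block, grey base 118 x 70 mm with a yellow moulded grip, 38 mm high. Origin at the centre of its underside.
- tan_block: Bystander: worn tan sanding block, 61 x 81 x 28 mm. Origin at the centre of its underside.
- wax_tin: Bystander: closed tin with red lid, 67 x 95 x 28 mm. Origin at the centre of its underside.
- masking_tape: Bystander: roll of cream masking tape lying flat, 100 mm across, 24 mm high. Origin at the centre of its underside.
- disc_stack: Bystander: stack of tan abrasive discs, 78 mm across, 10 mm high. Origin at the centre of its underside.
- washer_jar: Bystander: clear jar with a black lid, 62 mm across, 84 mm high. Origin at the centre of its underside.
Mind the look-alikes: they are no part of the job. Leave any yellow look-alike of the spacer_b alone.

How it is judged (in metres and radians):
On the way, in this order (a step that is already met when the one before it is completed fails the run):
1. the 120 mm spacer lies flat in the bay, released, the turnbutton still off it (below 0.8 rad) (x of spacer_b in the frame of bed between -0.009 and 0.009 m and y of spacer_b in the frame of bed between -0.009 and 0.009 m and z of spacer_b in the frame of bed between -0.005 and 0.005 m and angle between the x axis of spacer_b and the x axis of bed, either way round below 0.12 rad and angle between the z axis of spacer_b and the z axis of bed, either way round below 0.1 rad and contact force between spacer_b and the fingers below 0.3 N and linear speed of spacer_b below 0.02 m/s and value of joint button_arm below 0.8 rad), for 0.2 s.
2. the turnbutton is turned over the spacer's upper end (above 1.35 rad) (x of spacer_b in the frame of bed between -0.009 and 0.009 m and y of spacer_b in the frame of bed between -0.009 and 0.009 m and z of spacer_b in the frame of bed between -0.005 and 0.005 m and angle between the x axis of spacer_b and the x axis of bed, either way round below 0.12 rad and angle between the z axis of spacer_b and the z axis of bed, either way round below 0.1 rad and value of joint button_arm above 1.35 rad), for 0.2 s.
At the end, for the whole second after the job is handed in: The 120 mm spacer lies flat in the stand's bay (its origin within 9 mm of the bay's centre along and across the slope and 5 mm in height, long axes within 0.12 rad, faces within 0.1 rad), at rest and released, and the turnbutton is over its upper end (above 1.35 rad) (all of step 2 and contact force between spacer_b and the fingers below 0.3 N and linear speed of spacer_b below 0.02 m/s); the robot touches nothing.
It fails at once if a bystander (sanding block, tin, tape, discs or jar) is pushed more than 30 mm (distance of any of grip_block, tan_block, wax_tin, masking_tape, disc_stack, washer_jar from where it was at the start of the episode above 0.03 m).
It fails at once if the 95 mm or the 145 mm spacer is moved more than 30 mm (distance of any of spacer_a, spacer_c from where it was at the start of the episode above 0.03 m).
It fails at once if the chosen spacer is dropped or tumbles into the stand (turning faster than 5 rad/s within 120 mm of the bay's centre, or faster than 0.5 m/s within 40 mm of it) ((distance between spacer_b and bed below 0.12 m and angular speed of spacer_b above 5 rad/s) or (distance between spacer_b and bed below 0.04 m and linear speed of spacer_b above 0.5 m/s)).
It also fails if it takes over 54 s, if anything falls off the work surface, if the arm or the gripper's body presses on something with over 40 N, if the wrist force passes 120 N, or if a joint passes its speed limit or range.

ROBOT

A 6-joint arm with a two-finger parallel gripper is mounted at the origin on a cart in front of the work surface, level with it; the furniture and walls round the work are solid. World frame = base frame: x ahead of the robot, y to its left, z up, the work surface at z = 0. Lengths are in mm, angles in rad, forces in N, time in s.
With the tool pointing down it reaches from about 375 to 900 mm from the base axis. Payload 3.1 kg.
Tool frame: the origin (TCP) lies at the very end of the fingers, on their centre line; the grasp point (between the pads) lies 19 mm behind it; z points along the fingers, y is the line along which they close (so a half turn about z gives the same grasp; the last joint's range is limited). The gripper opens to 87 mm and grips with 3 to 60 N. Pads are 19 mm wide; open, the fingers measure 117 mm over their backs; the gripper's body (75 mm by 190 mm) begins 51 mm behind the grasp point.
Start: joints at [-1.304, 0.527, 1.433, -0, 1.181, -0.178], TCP at [268.942, -564.152, 222.548] pointing down, gripper open.
Joint ranges: [-3.08, 3.08], [-0.75, 2.2], [0.22, 2.44], [-1.43, 4.57], [0, 2.65], [-2.85, 2.85]. Speed limits (rad/s): [2.79, 2.79, 3.14, 3.14, 3.14, 3.14].

INTERFACE

Orientations are given as a unit quaternion [x, y, z, w].
In Python, from cell import * gives the robot as it stands.
- The arm moves only by the tool jog_arm, never from a script. Its argument "steps" is one flat list of numbers, 7 for each row, row after row: the shift along the tool's x, y, z in cm, then the turn, a rotation vector about the tool's x, y, z in degrees, then the opening, from 0 (shut) to 1 (fully open). In form: [x, y, z, ax, ay, az, hand, x, y, z, ax, ay, az, hand, ...]. A call has 1 to 8 rows; each row is the pose to reach, as a shift and turn from the pose commanded when the call began, along the tool's axes at that moment; what a row does not reach only later rows make up. A row lasts 1/10 s, in which the tool goes at most 50 mm and 8.59 degrees, less where a joint would pass 70% of its speed; a pose out of reach is approached as far as the arm can. A call with a gripper value outside its range is refused whole. The fingers move at their own pace and stop on an object; "grip_force" is the grip in N (left out, the last holds). Time passes only in rows, so rows that repeat a pose let the fingers close. It gives the time, the measured TCP pose, the force, the opening and the grip force at its end, in the units of the state.
- read_state(): the state, without advancing time (a new reading comes with each control period).
- snapshot(name): name is "side" or "top"; returns (picture, depth): 480x640x3 uint8, red, green, blue; 480x640 float32, mm along the optical axis (not along the pixel's ray), 0 where there is no reading.
- calibration(name): a dict with "fx", "fy", "cx", "cy" (pixels), "k1" (the pictures are not rectified: a ray, as slopes to the right and down, at radius r is drawn at 1 + k1 r^2 times it, then the intrinsics apply), "pose" (4x4, takes a point from camera to world coordinates). Camera axes: x right, y down, z forward; pixel columns grow to the right and rows downward; lengths in mm; the calibration is good to about 2 mm. A picture is of the moment at which its call begins. calibration takes no time and is no camera call.
- job_done(): hands the job in; it is judged then, once.
Trained networks look in the newest picture that a camera, given by its name, has taken for a name from the list of things; names that differ only in an ending like _2 or _b are one class to them, and where a whole thing is asked for, a point or a joint stands for the part that bears it (a point fixed in the world has none). Each returns a list of dicts, best first, with "p" (0 to 1); they miss things now and then, are a little off and sometimes report something else, mostly with a low value. They report only what shows in the picture. A call takes as long as a camera call. They do not tell look-alikes from the thing itself.
- boxes_of(query, camera): "xyz" ([x, y, z] in mm, in world coordinates, good to about 4 mm: the middle of the surface that is visible of it).
The state is a dict: "time": time; "joints": joint angles; "dq": joint speeds; "joint_efforts": joint torques, N m; "tcp_pos": TCP position; "ee_rot": TCP orientation; "force": force on the tool from outside, world axes, zero at the start; "wrist_torque": the same for the moment, N m; "opening": opening from 0.0 (shut) to 1.0 (fully open); "finger_force": force on a finger pad.
Only numpy, scipy, OpenCV 4.12 (cv2) and the standard library are available. Lean on these libraries where they do the work, as an engineer would, in place of code of your own. Each camera call takes 0.05 s, during which the arm holds its last target. There are 200 camera calls.

## Working session

There is one attempt and no reset: what is moved stays moved. The work goes in short steps, Python scripts to look and compute and a tool call to move; the robot and the scene stay as the last step left them, time stands still between calls to the robot, and variables do not carry over. Pictures are saved under pics/ and viewed, at most 10 in all, crops included, and the job is handed in when it is done.

Besides the shell and the picture viewer there is one more tool, called after "Request:" as a command line: name --argument value ..., lists and objects as JSON in quotes. jog_arm: Moves the arm, as the interface text tells. Its arguments: {"type":"object","properties":{"steps":{"type":"array","items":{"type":"number"}},"grip_force":{"type":"number"}},"required":["steps"]}

```bash
mkdir -p pics
cat > h.py <<'E'
from cell import *
import numpy as np, cv2
from scipy.spatial.transform import Rotation as R
def cloud(name, d, cal=None):
    c=cal or calibration(name)
    v,u=np.mgrid[0:480,0:640].astype(np.float32)
    K=np.array([[c['fx'],0,c['cx']],[0,c['fy'],c['cy']],[0,0,1]])
    p=cv2.undistortPoints(np.stack([u.ravel(),v.ravel()],1)[:,None],K,np.array([c['k1'],0,0,0.]))[:,0]
    z=d.ravel()
    P=np.c_[p[:,0]*z,p[:,1]*z,z]
    T=np.array(c['pose'])
    W=(P@T[:3,:3].T+T[:3,3]).reshape(480,640,3)
    W[d==0]=np.nan
    return W
def snap(name,fn):
    a,d=snapshot(name); np.savez(''+fn,a=a,d=d)
    cv2.imwrite('pics/'+fn+'.png',a[...,::-1]); return a,d,cloud(name,d)
E
python3 - <<'E'
from h import *
for n in('side','top'):
    a,d,W=snap(n,n+'0'); c=calibration(n); print(n,np.round(c['pose'],3).tolist(),c['fx'],c['k1'])
    for q in ['spacer_b','stand','bed','button_knob','button_arm','bay_low','bay_high']:
        print(q,[(np.round(x['xyz']).tolist(),round(x['p'],2)) for x in boxes_of(q,n)][:6])
s=read_state();print(s['time'],s['tcp_pos'],s['ee_rot'])
E
```

```text
side [[0.996, -0.064, 0.06, 466.0], [-0.088, -0.648, 0.757, -1439.037], [-0.01, -0.759, -0.651, 1262.684], [0.0, 0.0, 0.0, 1.0]] 451.3549119508078 -0.026133425705766235
spacer_b [([506.0, -365.0, 27.0], 0.97), ([470.0, -234.0, 32.0], 0.95), ([374.0, -730.0, 34.0], 0.82), ([480.0, -84.0, 26.0], 0.61), ([508.0, 227.0, 148.0], 0.23)]
stand [([504.0, 170.0, 58.0], 0.97)]
bed [([504.0, 179.0, 78.0], 0.88)]
button_knob [([507.0, 231.0, 152.0], 0.48)]
button_arm [([507.0, 227.0, 150.0], 0.45)]
bay_low [([500.0, 181.0, 84.0], 0.58)]
bay_high [([505.0, 182.0, 75.0], 0.93), ([500.0, 168.0, 56.0], 0.29)]
top [[0.0, -0.985, 0.172, 272.771], [-1.0, -0.001, -0.005, -116.214], [0.005, -0.172, -0.985, 1831.59], [0.0, 0.0, 0.0, 1.0]] 490.8640364172072 0.04350156967380722
spacer_b [([391.0, -718.0, 31.0], 0.81), ([465.0, -227.0, 34.0], 0.79), ([476.0, -78.0, 27.0], 0.67), ([509.0, -356.0, 29.0], 0.55), ([758.0, 213.0, 82.0], 0.55)]
stand [([501.0, 178.0, 71.0], 0.6), ([621.0, 477.0, 25.0], 0.49)]
bed [([504.0, 185.0, 84.0], 0.78)]
button_knob []
button_arm [([476.0, -76.0, 26.0], 0.59)]
bay_low []
bay_high [([502.0, 190.0, 84.0], 0.94)]
0.8 [ 268.94358354 -564.15084509  222.58091904] [ 9.75366526e-01  2.20590435e-01 -1.91148424e-05  2.08944100e-05]
```

View pics/side0.png

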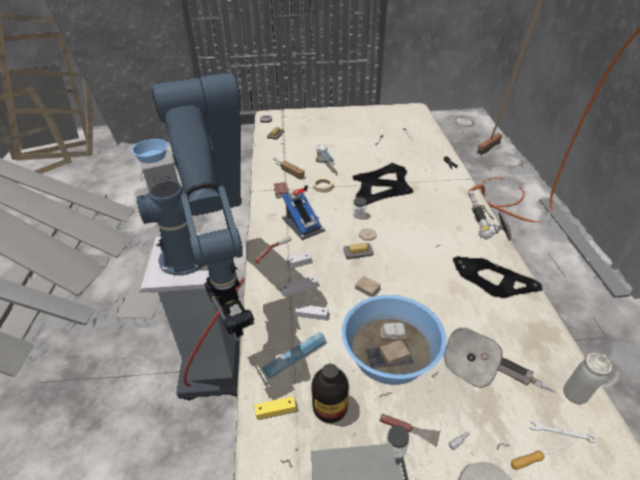

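View pics/top0.png

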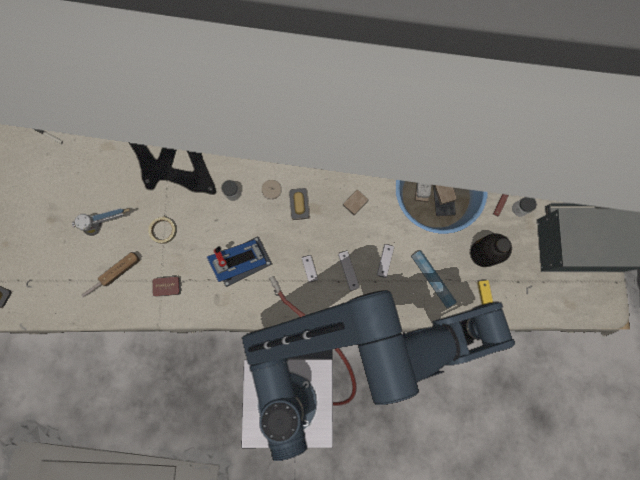

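The top view shows three bars at px (309,267), (347,270) and (386,260), and the stand at (240,260) with its red button at (220,257). A yellow look-alike lies at (486,290). Next I measure the bars and the bed from depth in both views.

Run:
```python
from h import *
C={}
for n in('side','top'):
    z=np.load(n+'0.npz'); a,d=z['a'],z['d']; W=cloud(n,d); C[n]=(a,W)
    # bench height near
    for (x,y) in [(480,-78),(468,-230),(508,-360)]:
        r=np.hypot(W[...,0]-x,W[...,1]-y)<110
        m=r&(W[...,2]>18)&(W[...,2]<45)
        b=r&(W[...,2]<15)
        cc,lab,st,ce=cv2.connectedComponentsWithStats(m.astype(np.uint8),connectivity=8)
        k=1+np.argmax(st[1:,4]); m=lab==k
        P=W[m]; (cx,cy),(w,h),an=cv2.minAreaRect(P[:,:2].astype(np.float32))
        ax=np.linalg.svd(P[:,:2]-P[:,:2].mean(0),full_matrices=False)[2][0]; ax*=np.sign(ax[0])
        print(n,m.sum(),'bench',np.nanmedian(W[b][:,2]).round(1),'top',np.median(P[:,2]).round(1),P[:,2].std().round(1),'c',round(cx),round(cy),round(w),round(h),round(an,1),'ang',np.degrees(np.arctan2(ax[1],ax[0])).round(1),'mean',P.mean(0).round())
for n in C:
    a,W=C[n]; hsv=cv2.cvtColor(a,cv2.COLOR_RGB2HSV)
    r=np.hypot(W[...,0]-504,W[...,1]-180)<160
    red=r&((hsv[...,0]<8)|(hsv[...,0]>172))&(hsv[...,1]>150)&(hsv[...,2]>60)&(W[...,2]>60)
    blue=r&(hsv[...,0]>100)&(hsv[...,0]<125)&(hsv[...,1]>120)&(W[...,2]>15)
    B=W[blue]
    print(n,'red',red.sum(),W[red].mean(0).round(1),'blue',len(B),B.min(0).round(),B.max(0).round())
    # RANSAC plane
    rng=np.random.default_rng(0);best=0
    for i in range(800):
        p=B[rng.choice(len(B),3,False)]; nn=np.cross(p[1]-p[0],p[2]-p[0]); L=np.linalg.norm(nn)
        if L<100: continue
        nn/=L
        if abs(nn[2])<.7: continue
        inl=abs((B-p[0])@nn)<4
        if inl.sum()>best: best=inl.sum();I=inl
    Q=B[I];c=Q.mean(0);nn=np.linalg.svd(Q-c)[2][2];nn*=np.sign(nn[2])
    print('plane',best,c.round(1),nn.round(3),'tilt',np.degrees(np.arccos(nn[2])).round(1),'yaw up',np.degrees(np.arctan2(-nn[1],-nn[0])).round(1))
    x0,y0,x1,y1=(180,220,290,300) if n=='top' else (265,175,340,245)
    cv2.imwrite(f'pics/{n}_crop.png',cv2.resize(a[y0:y1,x0:x1,::-1],None,fx=7,fy=7,interpolation=cv2.INTER_CUBIC))
```

```text
side 184 bench 0.5 top 28.4 4.4 c 478 -79 96 46 17.0 ang 15.6 mean [478. -82.  28.]
side 320 bench 0.4 top 29.0 3.9 c 470 -224 146 48 15.5 ang 17.6 mean [ 470. -227.   28.]
side 317 bench 0.7 top 28.9 4.0 c 507 -360 43 122 72.6 ang -15.5 mean [ 508. -363.   28.]
top 251 bench 1.1 top 30.7 4.4 c 477 -76 95 36 16.3 ang 16.4 mean [476. -76.  31.]
top 390 bench 0.8 top 30.3 4.7 c 470 -220 145 36 17.8 ang 17.7 mean [ 469. -220.   30.]
top 315 bench 1.3 top 29.9 4.7 c 507 -357 37 120 74.8 ang -15.5 mean [ 506. -356.   30.]
side red 20 [503.2 228.4 148.3] blue 384 [427.  83.  15.] [577. 260. 130.]
plane 229 [495.4 163.4  72.3] [ 0.208 -0.456  0.866] tilt 30.1 yaw up 114.5
top red 67 [499.  230.9 148.3] blue 620 [425.  88.  25.] [582. 277. 134.]
plane 442 [496.1 183.8  83. ] [ 0.237 -0.443  0.865] tilt 30.1 yaw up 118.2
```

View crops.

View pics/top_crop.png

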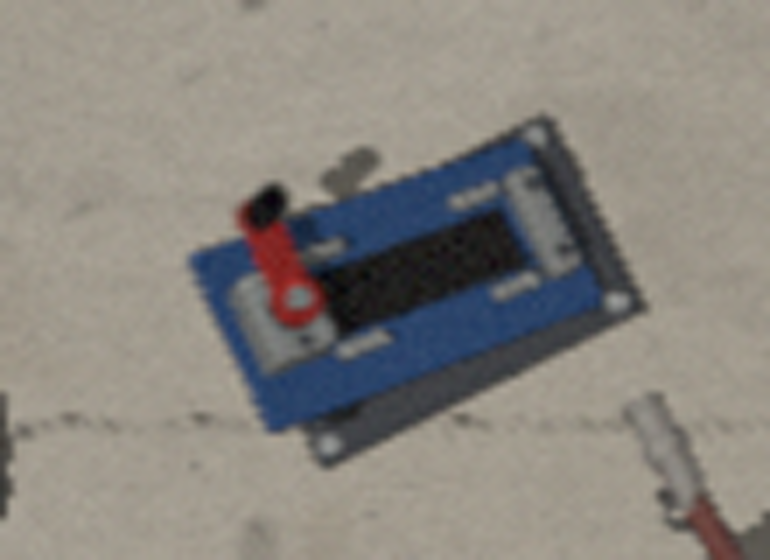

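View pics/side_crop.png

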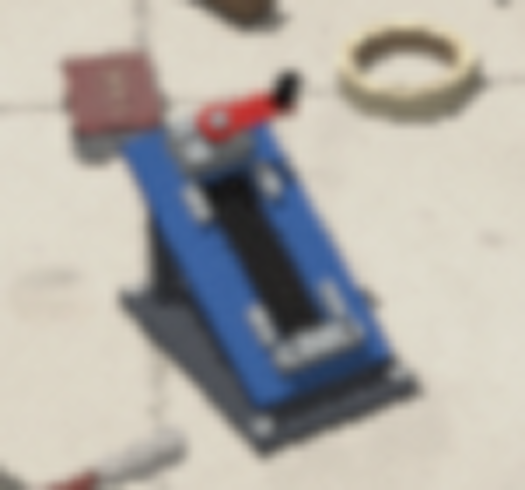

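The crops agree with the plane fit. The high end points left (yaw about 115°), the arm points along bed -y, and the guides and pivot are visible. I'll fit the bed frame by reprojecting these points in both views.

```bash
cat > bed.py <<'E'
from h import *
from scipy.optimize import least_squares
def proj(n,X):
    c=calibration(n);T=np.array(c['pose']);P=(np.atleast_2d(X)-T[:3,3])@T[:3,:3]
    s=P[:,:2]/P[:,2:];r2=(s**2).sum(1,keepdims=True);s=s*(1+c['k1']*r2)
    return s*[c['fx'],c['fy']]+[c['cx'],c['cy']]
def bedR(yaw,tilt=np.radians(30)): return R.from_euler('ZY',[yaw,-tilt]).as_matrix()
E
python3 - <<'E'
from bed import *
obs=[('top',(180,220),[((46,-26,8),(325,248)),((-46,-26,8),(473,196)),((46,26,8),(365,345)),((-46,26,8),(515,287)),((81,0,40),(296,298)),
  ('c',1,50,(190,255)),('c',1,-50,(193,255)),]),
 ('side',(265,175),[((46,26,6),(198,202)),((46,-26,6),(270,180)),((-46,26,6),(262,323)),((-46,-26,6),(333,298)),((81,0,40),(217,120)) ])]
L=[]
for n,o,l in obs:
    for e in l:
        if e[0]=='c': continue
        L.append((n,e[0],(np.array(e[1])+.5)/7-.5+o))
def f(p,full=False):
    M=bedR(p[3]);r=[]
    for n,X,uv in L: r.append(proj(n,M@np.array(X,float)+p[:3])[0]-uv)
    return np.ravel(r)
s=least_squares(f,[504,180,85,2.0],x_scale=[10,10,10,.1])
print(s.x.round(2),np.degrees(s.x[3]).round(2)); print(f(s.x).reshape(-1,2).round(2).tolist())
for n in('top','side'):
    Ls=[l for l in L if l[0]==n]
M=bedR(s.x[3]);o=s.x[:3]
for nm,X in [('hi end plate',(107.5,0,0)),('knobtop',(81,-46,64)),('armend',(81,-57,39))]: print(nm,(M@np.array(X)+o).round(1))
for n in('top','side'):
    z=np.load(n+'0.npz');a,W=z['a'],cloud(n,z['d'])
    B=(W-o)@M; 
    def st(m): 
        q=B[m&np.isfinite(B[...,0])]; return len(q),np.median(q,0).round(1).tolist() if len(q) else 0
    x,y,zz=B[...,0],B[...,1],B[...,2]
    print(n,'bay floor',st((abs(x)<30)&(abs(y)<15)&(abs(zz)<15)),'block',st((x>70)&(x<95)&(y>-20)&(y<20)&(zz>15)&(zz<50)), 'cheek',st((x<-60)&(x>-84)&(abs(y)<28)&(zz>10)&(zz<30)),'knob',st((zz>42)&(zz<80)&(abs(x-80)<30)))
    hsv=cv2.cvtColor(a,cv2.COLOR_RGB2HSV)
    blue=(hsv[...,0]>100)&(hsv[...,0]<125)&(hsv[...,1]>120)&(abs(zz)<7)&(abs(x)<150)&(abs(y)<90)
    q=B[blue];print('blue xy pct',np.percentile(q,[.5,99.5],axis=0).round(1).tolist(),np.median(q[:,2]))
E
```

```text
[506.45 177.71  74.28   2.03] 116.34
[[-0.79, 0.37], [0.47, -0.05], [-0.4, -0.39], [0.49, -0.37], [0.16, -0.05], [-0.27, 0.14], [-0.32, -0.33], [-0.16, 0.43], [-0.04, 0.18], [0.21, -0.2]]
hi end plate [465.1 261.1 128. ]
knobtop [530.7 232.3 170.2]
armend [535.1 248.4 148.6]
top bay floor (131, [-0.1, -0.6, 2.5]) block (86, [86.5, 2.7, 38.2]) cheek (74, [-69.1, 1.3, 19.4]) knob (77, [83.5, -28.4, 48.1])
blue xy pct [[-87.7, -48.3, -6.3], [106.4, 50.5, 6.9]] 1.4642504649890675
side bay floor (81, [-0.3, -0.2, 2.4]) block (47, [76.9, 5.0, 39.8]) cheek (49, [-76.1, -1.2, 19.8]) knob (219, [69.9, 528.5, 62.6])
blue xy pct [[-93.7, -43.3, -6.6], [98.6, 53.2, 6.9]] 1.2061327267179158
```

Request:
jog_arm --steps '[30.3, -8.3, 10.2, 0, 0, 41, 0.75, 30.3, -8.3, 10.2, 0, 0, 41, 0.75, 30.3, -8.3, 10.2, 0, 0, 41, 0.75, 30.3, -8.3, 10.2, 0, 0, 41, 0.75, 30.3, -8.3, 10.2, 0, 0, 41, 0.75, 30.3, -8.3, 10.2, 0, 0, 41, 0.75, 30.3, -8.3, 10.2, 0, 0, 41, 0.75, 30.3, -8.3, 10.2, 0, 0, 41, 0.75]'

```text
time: 1.6
tcp_pos: [508.9, -354.4, 118.7]
ee_rot: [0.991, -0.132, -0.001, -0.002]
force: [-0.3, -0.2, 0.3]
opening: 0.752
finger_force: 0.0
```

Request:
jog_arm --steps '[0, 0, 5, 0, 0, 0, 0.75, 0, 0, 9, 0, 0, 0, 0.75, 0, 0, 11.3, 0, 0, 0, 0.75, 0, 0, 11.3, 0, 0, 0, 0.75, 0, 0, 11.3, 0, 0, 0, 0.75]'

```text
time: 2.1
tcp_pos: [506.6, -359.7, 7.9]
ee_rot: [0.991, -0.135, 0.0, 0.0]
force: [0.4, 0.1, -0.1]
opening: 0.75
finger_force: 0.0
```

Request:
jog_arm --steps '[0, 0, 0, 0, 0, 0, 0.2, 0, 0, 0, 0, 0, 0, 0.2, 0, 0, 0, 0, 0, 0, 0.2, 0, 0, 0, 0, 0, 0, 0.2, 0, 0, 0, 0, 0, 0, 0.2, 0, 0, 0, 0, 0, 0, 0.2]' --grip_force 30

```text
time: 2.7
tcp_pos: [507.0, -358.9, 8.3]
ee_rot: [0.991, -0.135, 0.0, 0.0]
force: [-1.2, 1.1, 5.5]
opening: 0.41
finger_force: 30.0
```

Run:
```python
from h import *
s=read_state();print(s['time'],s['tcp_pos'].round(1),s['ee_rot'].round(4),s['opening'],s['finger_force'],s['force'])
```

```text
2.7 [ 507.  -358.9    8.3] [ 9.909e-01 -1.349e-01  3.000e-04  2.000e-04] 0.4095012856030271 29.998822482302785 [-1.15501434  1.07084505  5.5238895 ]
```

Request:
jog_arm --steps '[0, 0, -2, 0, 0, 0, 0.2, 0, 0, -6, 0, 0, 0, 0.2, 0, 0, -11, 0, 0, 0, 0.2, 0, 0, -16, 0, 0, 0, 0.2, 0, 0, -21, 0, 0, 0, 0.2, 0, 0, -22, 0, 0, 0, 0.2]'

```text
time: 3.3
tcp_pos: [509.4, -361.4, 234.1]
ee_rot: [0.991, -0.135, 0.005, 0.004]
force: [-0.1, -0.3, -2.0]
opening: 0.411
finger_force: 30.0
```

```bash
cat > plan.py <<'E'
from bed import *
O=np.array([506.3,178,75.5]); YAW=np.radians(116.3); M=bedR(YAW)
def pose(b,flip=True): return M@np.array(b,float)+O, M@np.diag([1,-1,-1.])
def delta(p,Rt):
    s=read_state(); R0=R.from_quat(s['ee_rot']).as_matrix()
    print('shift cm',(R0.T@(p-s['tcp_pos'])/10).round(2),'rotvec',R.from_matrix(R0.T@Rt).as_rotvec(degrees=True).round(1),
      'bed now',(M.T@(s['tcp_pos']-O)).round(1),'tilt err',R.from_matrix(R0.T@M@np.diag([1,-1,-1.])).as_rotvec(degrees=True).round(1),'t',s['time'],'op',s['opening'],s['finger_force'],'f',s['force'].round(1),'j',s['joints'].round(2))
E
python3 -c "
from plan import *
delta(*pose((0,0,160)))"
```

```text
shift cm [ -9.4  -45.94   1.61] rotvec [  35.2   15.5 -127.9] bed now [-340.6  236.2  379.8] tilt err [  35.2   15.5 -127.9] t 3.3 op 0.4112952867814066 29.998503956012428 f [-0.1 -0.3 -2. ] j [-0.8   0.51  1.43 -0.    1.19  1.05]
```

Request:
jog_arm --steps '[-9.4, -45.9, 1.6, 35.2, 15.5, -127.9, 0.2, -9.4, -45.9, 1.6, 35.2, 15.5, -127.9, 0.2, -9.4, -45.9, 1.6, 35.2, 15.5, -127.9, 0.2, -9.4, -45.9, 1.6, 35.2, 15.5, -127.9, 0.2, -9.4, -45.9, 1.6, 35.2, 15.5, -127.9, 0.2, -9.4, -45.9, 1.6, 35.2, 15.5, -127.9, 0.2, -9.4, -45.9, 1.6, 35.2, 15.5, -127.9, 0.2, -9.4, -45.9, 1.6, 35.2, 15.5, -127.9, 0.2]'

```text
time: 4.1
tcp_pos: [533.0, 41.9, 212.6]
ee_rot: [0.89, 0.427, 0.084, -0.14]
force: [-0.1, -0.3, -1.2]
opening: 0.413
finger_force: 30.0
```

```bash
python3 -c "
from plan import *
delta(*pose((0,0,160)))"
```

```text
shift cm [ 5.32 -3.18  1.95] rotvec [ 16.3   7.  -62. ] bed now [-47.4  36.4 185.6] tilt err [ 16.3   7.  -62. ] t 4.1 op 0.41300590590731073 29.99527038540691 f [-0.1 -0.3 -1.2] j [-0.32  0.43  1.71  0.36  1.11  0.18]
```

Request:
jog_arm --steps '[5.3, -3.2, 1.9, 16.3, 7, -62, 0.2, 5.3, -3.2, 1.9, 16.3, 7, -62, 0.2, 5.3, -3.2, 1.9, 16.3, 7, -62, 0.2, 5.3, -3.2, 1.9, 16.3, 7, -62, 0.2, 5.3, -3.2, 1.9, 16.3, 7, -62, 0.2, 5.3, -3.2, 1.9, 16.3, 7, -62, 0.2, 5.3, -3.2, 1.9, 16.3, 7, -62, 0.2, 5.3, -3.2, 1.9, 16.3, 7, -62, 0.2]'

```text
time: 4.9
tcp_pos: [542.7, 103.7, 213.9]
ee_rot: [0.511, 0.82, 0.137, -0.219]
force: [-0.2, 0.5, -1.9]
opening: 0.413
finger_force: 30.0
```

Run:
```python
from plan import *
delta(*pose((0,0,60)))
for n in('top','side'):
    a,d,W=snap(n,n+'1')
    ctr=proj(n,pose((0,0,80))[0])[0].astype(int); x0,y0=ctr-[55,42]
    im=cv2.resize(a[y0:y0+84,x0:x0+110,::-1],None,fx=6,fy=6,interpolation=cv2.INTER_CUBIC)
    print(n,x0,y0); cv2.imwrite(f'pics/{n}1c.png',im)
a=cv2.imread('pics/top1c.png');b=cv2.imread('pics/side1c.png')
s=cv2.vconcat([a,b]); s=cv2.resize(s,None,fx=.59,fy=.59); cv2.imwrite('pics/both1.png',s)
```

```text
shift cm [2.500e-01 1.000e-02 1.012e+01] rotvec [ 0.1  0.  -0.1] bed now [ -2.4   0.3 161.2] tilt err [ 0.1  0.  -0.1] t 4.9 op 0.41253458737021 29.998061670921743 f [-0.2  0.5 -1.9] j [-0.24  0.57  1.52  0.4   1.42 -0.83]
top 191 208
side 250 160
```

View pics/both1.png

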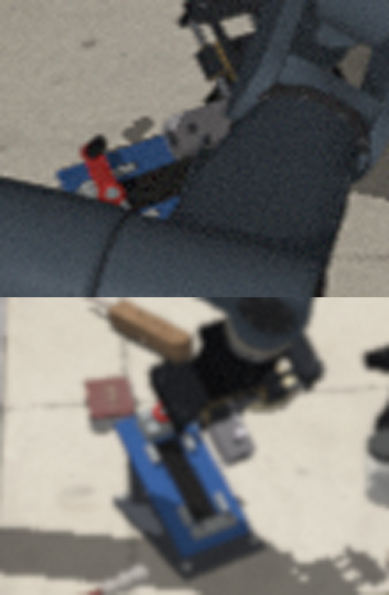

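The bar is held level over the bay with the right tilt: in the side half it sits at (230,440), up and to the right of the bay at (185,480). I'll go down along the normal.

Request:
jog_arm --steps '[0.1, 0, 4, 0, 0, 0, 0.2, 0.2, 0, 8, 0, 0, 0, 0.2, 0.3, 0, 11, 0, 0, 0, 0.2, 0.3, 0, 11.6, 0, 0, 0, 0.2, 0.3, 0, 11.6, 0, 0, 0, 0.2, 0.3, 0, 11.6, 0, 0, 0, 0.2]'

```text
time: 5.6
tcp_pos: [518.2, 157.8, 117.5]
ee_rot: [0.512, 0.819, 0.138, -0.217]
force: [0.2, 1.4, -2.3]
opening: 0.412
finger_force: 30.0
```

Run:
```python
from plan import *
delta(*pose((0,0,10)))
for n in('top','side'):
    a,d,W=snap(n,n+'2')
    # bar upper face visible: points near bar in bed frame
    B=(W-O)@M
    m=(abs(B[...,1])<24)&(abs(B[...,0])<75)&(B[...,2]>50-3)&(B[...,2]<80)
    q=B[m]; print(n,len(q),(q.min(0).round(1),q.max(0).round(1),np.median(q[:,2])) if len(q) else '')
    x0,y0=(190,215) if n=='top' else (255,165)
    cv2.imwrite(f'pics/{n}2c.png',cv2.resize(a[y0:y0+84,x0:x0+110,::-1],None,fx=7,fy=7,interpolation=cv2.INTER_CUBIC))
```

```text
shift cm [-0.06 -0.19  3.8 ] rotvec [ 0.4  0.2 -0.3] bed now [ 0.8 -1.7 48. ] tilt err [ 0.4  0.2 -0.3] t 5.6 op 0.4123353404578201 29.99861736316234 f [ 0.2  1.4 -2.3] j [-0.16  0.67  1.65  0.46  1.17 -0.87]
top 11 (array([  6.6, -20.3,  66.2]), array([ 43.9, -11. ,  75.1]), np.float64(68.29226656605059))
side 116 (array([-62.5, -23.8,  48.2]), array([ 8.3, 23.6, 79.6]), np.float64(69.19236032999174))
```

View pics/side2c.png

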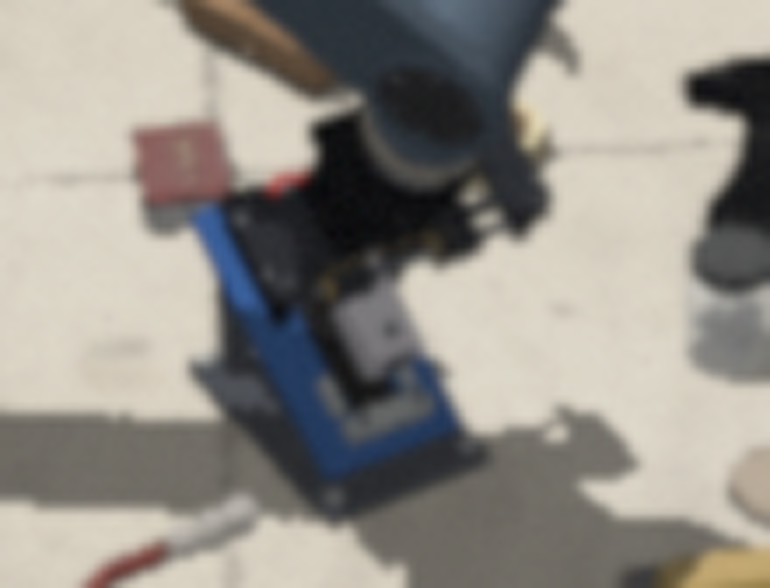

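Request:
jog_arm --steps '[-0.2, 0, 0.5, 0, 0, 0, 0.2, -0.2, 0, 1, 0, 0, 0, 0.2, -0.2, 0, 1.5, 0, 0, 0, 0.2, -0.2, 0, 2, 0, 0, 0, 0.2, -0.2, 0, 2, 0, 0, 0, 0.2, -0.2, 0, 2, 0, 0, 0, 0.2]'

```text
time: 6.3
tcp_pos: [513.0, 166.1, 98.1]
ee_rot: [0.512, 0.819, 0.137, -0.219]
force: [-0.7, 0.1, -0.9]
opening: 0.415
finger_force: 30.0
```

Run:
```python
from plan import *
delta(*pose((0,0,8.3)))
```

```text
shift cm [ 0.05 -0.07  1.81] rotvec [ 0.2  0.1 -0.3] bed now [-0.5 -0.7 26.4] tilt err [ 0.2  0.1 -0.3] t 6.3 op 0.41469193707780344 29.99856624752283 f [-0.7  0.1 -0.9] j [-0.14  0.7   1.67  0.48  1.13 -0.88]
```

Request:
jog_arm --steps '[0, 0, 0.3, 0, 0, 0, 0.2, 0, 0, 0.6, 0, 0, 0, 0.2, 0, 0, 0.9, 0, 0, 0, 0.2, 0, 0, 1.2, 0, 0, 0, 0.2, 0, 0, 1.2, 0, 0, 0, 0.2]'

```text
time: 6.8
tcp_pos: [510.1, 171.5, 87.6]
ee_rot: [0.512, 0.819, 0.137, -0.219]
force: [-0.6, -0.2, -2.0]
opening: 0.411
finger_force: 30.0
```

Run:
```python
from plan import *
delta(*pose((0,0,8.3)))
```

```text
shift cm [ 0.04 -0.05  0.59] rotvec [ 0.2  0.1 -0.3] bed now [-0.4 -0.5 14.2] tilt err [ 0.2  0.1 -0.3] t 6.8 op 0.411348373865171 29.99857474118471 f [-0.6 -0.2 -2. ] j [-0.13  0.72  1.68  0.48  1.1  -0.89]
```

No contact yet, and the underside is about 6 mm above the bed, between the guides. I'll go down until it touches.

Request:
jog_arm --steps '[0, 0, 0.2, 0, 0, 0, 0.2, 0, 0, 0.35, 0, 0, 0, 0.2, 0, 0, 0.5, 0, 0, 0, 0.2, 0, 0, 0.5, 0, 0, 0, 0.2]'

```text
time: 7.2
tcp_pos: [509.3, 173.6, 83.5]
ee_rot: [0.512, 0.819, 0.137, -0.219]
force: [-0.5, -0.5, -1.2]
opening: 0.409
finger_force: 30.0
```

Run:
```python
from plan import *
delta(*pose((0,0,8.3)))
```

```text
shift cm [ 0.06 -0.07  0.13] rotvec [ 0.2  0.1 -0.3] bed now [-0.6 -0.7  9.6] tilt err [ 0.2  0.1 -0.3] t 7.2 op 0.4091682560797101 29.99863252043724 f [-0.5 -0.5 -1.2] j [-0.13  0.72  1.69  0.49  1.09 -0.89]
```

Request:
jog_arm --steps '[0, 0, 0.1, 0, 0, 0, 0.2, 0, 0, 0.2, 0, 0, 0, 0.2, 0, 0, 0.2, 0, 0, 0, 0.2]'

```text
time: 7.5
tcp_pos: [509.4, 173.8, 83.0]
ee_rot: [0.512, 0.819, 0.137, -0.218]
force: [0.3, -4.1, 6.1]
opening: 0.408
finger_force: 30.0
```

Run:
```python
from plan import *
delta(*pose((0,0,8.3)))
```

```text
shift cm [ 0.07 -0.1   0.08] rotvec [ 0.3  0.1 -0.2] bed now [-0.7 -0.9  9.1] tilt err [ 0.3  0.1 -0.2] t 7.5 op 0.40789462765710294 30.00184826552868 f [ 0.3 -4.1  6.1] j [-0.13  0.72  1.69  0.49  1.09 -0.89]
```

Contact along the normal is about 8 N, so the bar is seated. Releasing and retreating.

Request:
jog_arm --steps '[0, 0, 0, 0, 0, 0, 0.5, 0, 0, 0, 0, 0, 0, 0.65, 0, 0, 0, 0, 0, 0, 0.65, 0, 0, 0, 0, 0, 0, 0.65, 0, 0, -2, 0, 0, 0, 0.65, 0, 0, -5, 0, 0, 0, 0.65, 0, 0, -9, 0, 0, 0, 0.65, 0, 0, -12, 0, 0, 0, 0.65]'

```text
time: 8.3
tcp_pos: [535.8, 119.9, 187.4]
ee_rot: [0.512, 0.819, 0.138, -0.218]
force: [0.8, 0.9, -0.8]
opening: 0.648
finger_force: 0.0
```

Run:
```python
from plan import *
delta(*pose((0,0,150)))
for n in('top','side'):
    a,d,W=snap(n,n+'3')
    B=(W-O)@M
    m=(abs(B[...,1])<17)&(abs(B[...,0])<57)&(B[...,2]>15)&(B[...,2]<45)
    q=B[m]; 
    if len(q)>10:
        c=q.mean(0);v=np.linalg.svd(q-c)[2][2]; print(n,len(q),q.min(0).round(1),q.max(0).round(1),np.median(q,0).round(1),'n',(v*np.sign(v[2])).round(3))
    print('knob',[(x['xyz'].round() if hasattr(x['xyz'],'round') else x['xyz'],x['p']) for x in boxes_of('button_knob',n)][:2])
    x0,y0=(190,215) if n=='top' else (255,165)
    cv2.imwrite(f'pics/{n}3c.png',cv2.resize(a[y0:y0+84,x0:x0+110,::-1],None,fx=5,fy=5,interpolation=cv2.INTER_CUBIC))
cv2.imwrite('pics/both3.png',cv2.resize(cv2.vconcat([cv2.imread('pics/top3c.png'),cv2.imread('pics/side3c.png')]),None,fx=.7,fy=.7))
```

```text
shift cm [ 0.04 -0.06 -2.05] rotvec [ 0.3  0.1 -0.2] bed now [ -0.5  -0.7 129.5] tilt err [ 0.3  0.1 -0.2] t 8.3 op 0.6480124735185632 0.0 f [ 0.8  0.9 -0.8] j [-0.21  0.59  1.56  0.41  1.35 -0.83]
top 161 [-37.1 -17.   15.6] [57.  16.6 39.6] [30.5 -2.8 30.9] n [0.038 0.021 0.999]
knob [([513.1, 236.9, 149.6], 0.54)]
side 160 [-56.2 -16.9  15.2] [53.2 16.9 40.6] [-10.4   2.9  29.8] n [0.023 0.107 0.994]
knob [([511.1, 149.5, 91.0], 0.43)]
```

View pics/both3.png

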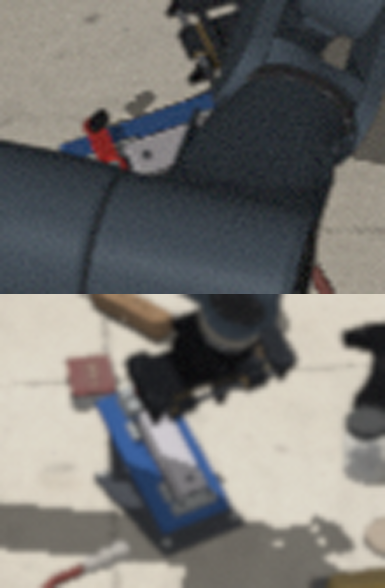

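The spacer lies flat in the bay, with its top at 30 mm and its normal matching the bed's. Next is the knob: check its angle, then pinch it tangentially and swing about the pivot.

```bash
cat >> plan.py <<'E'
def kpose(deg,h,r=46):
    t=np.radians(deg); return M@np.array([81-r*np.sin(t),-r*np.cos(t),h])+O, M@np.diag([1,-1,-1.])@R.from_euler('z',deg-90,degrees=True).as_matrix()
E
python3 - <<'E'
from plan import *
for n,o in(('top',(180,220)),('side',(265,175))):
    z=np.load(n+'0.npz');a=z['a']
    for t in(-10,0,10):
        print(n,t,'knob top/base in crop',[((proj(n,kpose(t,h)[0])[0]-o+.5)*7-.5).round().tolist() for h in(64,40)])
    z=np.load(n+'3.npz');a=z['a'];W=cloud(n,z['d']);B=(W-O)@M
    m=(a.max(2)<60)&(B[...,2]>44)&(B[...,2]<72)&(B[...,1]<-25)&(B[...,1]>-70)&(abs(B[...,0]-81)<30)
    print('dark',m.sum(),np.median(B[m],0).round(1) if m.any() else '')
delta(*kpose(0,110))
E
```

```text
top -10 knob top/base in crop [[257.0, 204.0], [243.0, 221.0]]
top 0 knob top/base in crop [[271.0, 197.0], [257.0, 214.0]]
top 10 knob top/base in crop [[286.0, 194.0], [273.0, 211.0]]
dark 19 [ 84.9 -41.5  61.7]
side -10 knob top/base in crop [[284.0, 66.0], [275.0, 85.0]]
side 0 knob top/base in crop [[290.0, 76.0], [282.0, 95.0]]
side 10 knob top/base in crop [[295.0, 87.0], [287.0, 106.0]]
dark 0 
shift cm [8.16 4.53 1.78] rotvec [  0.1   0.3 -90.3] bed now [ -0.4  -0.2 127.8] tilt err [ 0.3  0.1 -0.3] t 8.5 op 0.6526067346872505 0.0 f [0.1 0.4 0.8] j [-0.21  0.59  1.57  0.41  1.35 -0.83]
```

Request:
jog_arm --steps '[8.2, 4.5, 0.8, 0, 0, -45, 0.55, 8.2, 4.5, 0.8, 0, 0, -45, 0.55, 8.2, 4.5, 0.8, 0, 0, -45, 0.55, 8.2, 4.5, 0.8, 0, 0, -90, 0.55, 8.2, 4.5, 0.8, 0, 0, -90, 0.55, 8.2, 4.5, 0.8, 0, 0, -90, 0.55, 8.2, 4.5, 0.8, 0, 0, -90, 0.55, 8.2, 4.5, 0.8, 0, 0, -90, 0.55]'

```text
time: 9.3
tcp_pos: [540.7, 208.6, 217.9]
ee_rot: [-0.043, 0.965, 0.237, -0.104]
force: [0.9, -0.5, -0.1]
opening: 0.551
finger_force: 0.0
```

```bash
python3 -c "
from plan import *
delta(*kpose(0,110))"
```

```text
shift cm [-0.18 -0.02  0.72] rotvec [  0.   -0.  -21.2] bed now [ 81.8 -44.4 117.2] tilt err [ 0.  -0.  68.8] t 9.3 op 0.55098543962427 0.0 f [ 0.9 -0.5 -0.1] j [-0.07  0.56  1.51  0.46  1.37 -1.89]
```

Request:
jog_arm --steps '[-0.1, 0, 0.7, 0, 0, -21, 0.55, -0.1, 0, 0.7, 0, 0, -21, 0.55, -0.1, 0, 0.7, 0, 0, -21, 0.55, -0.1, 0, 0.7, 0, 0, -21, 0.55, -0.1, 0, 0.7, 0, 0, -21, 0.55]'

```text
time: 9.8
tcp_pos: [540.9, 211.6, 212.4]
ee_rot: [-0.214, 0.942, 0.252, -0.06]
force: [-0.1, 0.1, 0.7]
opening: 0.55
finger_force: 0.0
```

```bash
python3 -c "
from plan import *
delta(*kpose(0,44))"
```

```text
shift cm [-0.   -0.03  6.72] rotvec [-0.   0.1 -0.6] bed now [ 81.3 -45.9 111.2] tilt err [ 0.1  0.1 89.4] t 9.8 op 0.5504177074999029 0.0 f [-0.1  0.1  0.7] j [-0.06  0.57  1.51  0.46  1.36 -2.25]
```

Descend over the knob, then close gently.

Request:
jog_arm --steps '[0, 0, 2, 0, 0, 0, 0.55, 0, 0, 4, 0, 0, 0, 0.55, 0, 0, 5.5, 0, 0, 0, 0.55, 0, 0, 6.6, 0, 0, 0, 0.55, 0, 0, 6.6, 0, 0, 0, 0.55, 0, 0, 6.6, 0, 0, 0, 0.55]'

```text
time: 10.4
tcp_pos: [527.9, 240.7, 156.5]
ee_rot: [-0.215, 0.942, 0.251, -0.058]
force: [1.0, 0.8, -0.5]
opening: 0.551
finger_force: 0.0
```

Request:
jog_arm --steps '[0, 0, 0, 0, 0, 0, 0.1, 0, 0, 0, 0, 0, 0, 0.1, 0, 0, 0, 0, 0, 0, 0.1, 0, 0, 0, 0, 0, 0, 0.1, 0, 0, 0, 0, 0, 0, 0.1]' --grip_force 8

```text
time: 10.9
tcp_pos: [528.5, 240.2, 156.5]
ee_rot: [-0.215, 0.942, 0.251, -0.057]
force: [0.1, -0.6, -0.4]
opening: 0.204
finger_force: 8.0
```

Run:
```python
from plan import *
delta(*kpose(0,44))
s=read_state();R0=R.from_quat(s['ee_rot']).as_matrix()
for t in(8,16,24,32,40,48,56,64,72,80,88,91):
    p,Rt=kpose(t,45);p0,R00=kpose(0,45);print(t,(R00.T@(p-p0)/10).round(2))
```

```text
shift cm [0.15 0.07 0.32] rotvec [-0.2  0.3 -0.5] bed now [ 80.3 -47.5  47.2] tilt err [ 0.1  0.4 89.5] t 10.9 op 0.20416348787960553 8.00023466348648 f [ 0.1 -0.6 -0.4] j [-0.01  0.63  1.58  0.49  1.22 -2.28]
8 [ 0.04 -0.64  0.  ]
16 [ 0.18 -1.27  0.  ]
24 [ 0.4  -1.87  0.  ]
32 [ 0.7  -2.44 -0.  ]
40 [ 1.08 -2.96 -0.  ]
48 [ 1.52 -3.42  0.  ]
56 [ 2.03 -3.81  0.  ]
64 [ 2.58 -4.13  0.  ]
72 [ 3.18 -4.37 -0.  ]
80 [ 3.8  -4.53  0.  ]
88 [ 4.44 -4.6  -0.  ]
91 [ 4.68 -4.6   0.  ]
```

The knob is pinched (17.8 mm). Swinging it about the pivot.

Request:
jog_arm --steps '[0.04, -0.64, 0, 0, 0, 8, 0.1, 0.18, -1.27, 0, 0, 0, 16, 0.1, 0.4, -1.87, 0, 0, 0, 24, 0.1, 0.7, -2.44, 0, 0, 0, 32, 0.1, 1.08, -2.96, 0, 0, 0, 40, 0.1, 1.52, -3.42, 0, 0, 0, 48, 0.1, 1.52, -3.42, 0, 0, 0, 48, 0.1, 1.52, -3.42, 0, 0, 0, 48, 0.1]' --grip_force 8

```text
time: 11.7
tcp_pos: [529.4, 206.5, 139.1]
ee_rot: [0.186, 0.949, 0.206, -0.152]
force: [5.2, -1.2, -3.9]
opening: 0.199
finger_force: 8.0
```

Run:
```python
from plan import *
delta(*kpose(90,46))
s=read_state();R0=R.from_quat(s['ee_rot']).as_matrix()
for t in(56,64,72,80,86,90):
    p,Rt=kpose(t,46);p0,R00=kpose(48,46);print(t-48,(R00.T@(p-p0)/10).round(2))
```

```text
shift cm [ 1.47 -3.16  0.12] rotvec [ 0.3  0.5 41.7] bed now [ 45.  -33.3  47.4] tilt err [ 0.3  0.5 41.7] t 11.7 op 0.19889208654026458 8.003004491329193 f [ 5.2 -1.2 -3.9] j [-0.07  0.65  1.6   0.48  1.2  -1.5 ]
8 [ 0.04 -0.64 -0.  ]
16 [ 0.18 -1.27  0.  ]
24 [ 0.4  -1.87 -0.  ]
32 [ 0.7  -2.44  0.  ]
38 [ 0.98 -2.83 -0.  ]
42 [ 1.18 -3.08 -0.  ]
```

Request:
jog_arm --steps '[0.1, -0.64, 0, 0, 0, 8, 0.1, 0.3, -1.27, 0, 0, 0, 16, 0.1, 0.55, -1.87, 0, 0, 0, 24, 0.1, 0.9, -2.44, 0, 0, 0, 32, 0.1, 1.2, -2.83, 0, 0, 0, 38, 0.1, 1.4, -3.1, 0, 0, 0, 42, 0.1, 1.4, -3.1, 0, 0, 0, 42, 0.1, 1.4, -3.1, 0, 0, 0, 42, 0.1]' --grip_force 8

```text
time: 12.5
tcp_pos: [504.9, 182.3, 133.5]
ee_rot: [0.513, 0.82, 0.137, -0.214]
force: [4.9, -8.0, -4.4]
opening: 0.198
finger_force: 8.0
```

Run:
```python
from plan import *
delta(*kpose(90,46))
```

```text
shift cm [ 0.21 -0.06  0.2 ] rotvec [ 0.4  0.6 -0.2] bed now [32.9 -0.6 48. ] tilt err [ 0.4  0.6 -0.2] t 12.5 op 0.19753679883181596 8.000443428754807 f [ 4.9 -8.  -4.4] j [-0.11  0.63  1.68  0.47  1.16 -0.83]
```

The button is at about 89° by TCP position. Opening and backing off along the normal.

Request:
jog_arm --steps '[0, 0, 0, 0, 0, 0, 0.4, 0, 0, 0, 0, 0, 0, 0.55, 0, 0, 0, 0, 0, 0, 0.55, 0, 0, -3, 0, 0, 0, 0.55, 0, 0, -8, 0, 0, 0, 0.55, 0, 0, -13, 0, 0, 0, 0.55, 0, 0, -16, 0, 0, 0, 0.55, 0, 0, -16, 0, 0, 0, 0.55]'

```text
time: 13.3
tcp_pos: [539.1, 112.0, 276.8]
ee_rot: [0.514, 0.819, 0.139, -0.215]
force: [-0.8, -0.2, -0.0]
opening: 0.546
finger_force: 0.0
```

Request:
jog_arm --steps '[-14, 8, -6, 0, 0, 0, 0.55, -14, 8, -6, 0, 0, 0, 0.55, -14, 8, -6, 0, 0, 0, 0.55, -14, 8, -6, 0, 0, 0, 0.55, -14, 8, -6, 0, 0, 0, 0.55, -14, 8, -6, 0, 0, 0, 0.55]'

```text
time: 13.9
tcp_pos: [672.5, 13.1, 253.5]
ee_rot: [0.513, 0.818, 0.136, -0.221]
force: [-1.0, -0.1, 0.9]
opening: 0.549
finger_force: 0.0
```

Run:
```python
from plan import *
delta(*kpose(90,46))
for n in('top','side'):
    a,d,W=snap(n,n+'4'); B=(W-O)@M
    hsv=cv2.cvtColor(a,cv2.COLOR_RGB2HSV)
    red=((hsv[...,0]<8)|(hsv[...,0]>172))&(hsv[...,1]>150)&(B[...,2]>25)&(abs(B[...,1])<70)&(abs(B[...,0]-70)<70)
    print(n,'red',red.sum(),np.median(B[red],0).round(1) if red.any() else '')
    m=(abs(B[...,1])<17)&(abs(B[...,0])<57)&(B[...,2]>20)&(B[...,2]<36);q=B[m]
    if len(q): print('bar',len(q),np.median(q,0).round(1))
    x0,y0=(190,215) if n=='top' else (255,165)
    cv2.imwrite(f'pics/{n}4c.png',cv2.resize(a[y0:y0+84,x0:x0+110,::-1],None,fx=5,fy=5,interpolation=cv2.INTER_CUBIC))
cv2.imwrite('pics/both4.png',cv2.resize(cv2.vconcat([cv2.imread('pics/top4c.png'),cv2.imread('pics/side4c.png')]),None,fx=.7,fy=.7))
```

```text
shift cm [13.66 -7.74 21.91] rotvec [ 0.  -0.1 -0.5] bed now [-102.8  -76.   264.9] tilt err [ 0.  -0.1 -0.5] t 13.9 op 0.5485710296247368 0.0 f [-1.  -0.1  0.9] j [-0.31  0.72  1.08  0.37  1.72 -0.78]
top red 0 
side red 22 [54.5  1.3 41. ]
bar 135 [-10.    1.5  29.7]
```

View pics/both4.png

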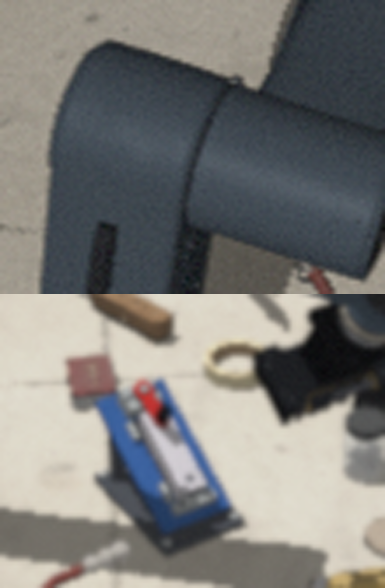

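The side view shows the red arm lying down the slope over the bar's upper end (knob at about (165,415)). The bar is flat in the bay and the gripper is clear. Handing in.

```bash
python3 -c "
from h import *
print(job_done())"
```

```text
the job is handed in; nothing more can be done
None
```

I laid the 120 mm spacer flat in the bay, released it and turned the turnbutton to about 89° over its upper end; the job is handed in at about 14 s, but no verdict came back.

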